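# Feel how full the bead tin is, then pour it into the pan it can fill

### The job

Pick up the blue spout tin of steel baking beads, tip it gently about 12 degrees towards its spout and hold it there a moment, so that the beads slide without spilling, and feel how full it is. If it is well filled (six beads), pour all of them into the large paper-lined pan; if it is nearly empty (two beads), pour them into the small lined pan. Then stand the empty tin upright, back on the middle of the cork mat, and let go.

Things in the scene. Friction and masses are not known exactly. Their poses are not given: they have to be found in the camera images.
- tin_center (a point): Centre of the blue tin, 30 mm above its underside: opaque box with steel lid, 110 (x) x 62 (y) x 60 mm (z), on the cork mat. Grip it here across its 62 mm width. z up; the spout is its whole -x end, facing roughly the robot at the start. Empty 0.30 kg (5 percent either way); it holds 2 or 6 steel beads of 22 mm, 43 g each. The green tin like it is not used.
- tin_lip (a point): Lip of the tin's spout, 55 mm towards -x of its centre and 14 mm below it, at the top of a 22 degree ramp behind a loose 42 mm flap hung from the lid. Tipped spout-down up to 16 degrees, the beads slide to the ramp and stay in; past 25 they roll out; at 45 the tin empties in about 2 s, the beads falling 0 to 50 mm out from the lip.
- pan_large: Large black steel pan, fixed, lined with paper: 220 mm (its x) by 170 mm (its y), 45 mm tall, walls and floor 4 mm. Origin at the centre of its underside.
- pan_small: Small black steel pan, fixed, lined with paper: 140 by 140 mm, 45 mm tall, walls and floor 4 mm. Origin at the centre of its underside.
- mat: Cork mat, fixed: 160 mm (its x) by 130 mm (its y), 4 mm thick, where the tin stands and returns to. Origin at the centre of its underside.
Mind the look-alikes: they are no part of the job. What is shaped like the part that bears tin_center but red or turquoise is not meant. What is shaped like the pan_small but red is not meant.

How it is judged:
On the way:
1. the tin is lifted off the mat and tipped 5 to 20 degrees, held for 0.4 s (height (world z) of tin_center above 0.06 m and angle between tin_center's own z axis and vertical between 0.087 and 0.349 rad), for 0.4 s.
At the end, for the whole second after the job is handed in: Six beads: at least five lie in the large pan (over 1.9 N), none in the small one. Two beads: both in the small pan (0.65 to 1.25 N), none in the large one. The tin is empty (force on it under 3.4 N), upright within 6 degrees, at rest on the mat, centre within 45 mm of the mat's (((contact force between pan_large and anything else above 1.9 N and contact force between pan_small and anything else below 0.1 N) or (contact force between pan_small and anything else between 0.65 and 1.25 N and contact force between pan_large and anything else below 0.1 N)) and contact force between tin and anything else below 3.4 N and angle between tin_center's own z axis and vertical below 0.1 rad and horizontal distance between tin_center and mat below 0.045 m and height (world z) of tin_center below 0.042 m and linear speed of tin below 0.02 m/s); the robot touches nothing.
It also fails if it takes over 64 s, if anything falls off the work surface, if the arm or the gripper's body presses on something with over 40 N, if the wrist force passes 120 N, or if a joint passes its speed limit or range.

### The arm

A 6-joint arm with a two-finger parallel gripper is mounted at the origin on the work surface. World frame = base frame: x ahead of the robot, y to its left, z up, the work surface at z = 0. Lengths are in m, angles in rad, forces in N, time in s.
With the tool pointing down it reaches from about 0.35 to 0.925 m from the base axis. Payload 6.4 kg.
Tool frame: the origin (TCP) lies on the centre line of the jaws, within the pads' length; the fingertips stand 19 mm ahead of it and the grasp point (between the pads) is the TCP (r.tip_extent is the distance from the TCP to the fingertips, in m); z points along the fingers, y is the line along which they close (so a half turn about z gives the same grasp; the last joint's range is limited). The gripper opens to 85 mm and grips with 20 to 120 N. Pads are 22 mm wide; open, the fingers measure 114 mm over their backs; the gripper's body (76 mm by 85 mm) begins 54 mm behind the grasp point. The pads swing forward as they close: fully open they stand 13 mm farther back than shut.
Start: joints at [-0.174, 0.245, 1.558, -0, 1.339, -0.174], TCP at [0.65, 0, 0.25] pointing down, gripper open.
Joint ranges: [-3.13, 3.13], [-1.02, 2.26], [0.13, 2.54], [-0.95, 4.09], [0.21, 2.88], [-2.74, 2.74]. Speed limits (rad/s): [2.57, 2.57, 3.14, 3.14, 3.14, 3.14].

### API

Orientations are given as a unit quaternion [x, y, z, w].
In Python, from cell import r, cams, workorder gives the robot as it stands.
- The arm moves only by the tool arm_command, never from a script. Its argument "deltas" is a list of rows, each a list of 3 entries, a list of its own where there are three numbers: the closure in counts, from 0 (fully open) to 255 (shut), then the shift along the tool's x, y, z in cm, then the turn about the tool's z in degrees. A call has 1 to 8 rows; each row is the pose to reach, as a shift and turn from the pose commanded when the call began, along the tool's axes at that moment; what a row does not reach only later rows make up. A row lasts 1/12 s, in which the tool goes at most 41.7 mm and 7.16 degrees, less where a joint would pass 70% of its speed; a pose out of reach is approached as far as the arm can. A call with a gripper value outside its range is refused whole. The fingers move at their own pace and stop on an object; "newtons" is the grip in N (left out, the last holds). Time passes only in rows, so rows that repeat a pose let the fingers close. It gives the time, the measured TCP pose, the force, the opening and the grip force at its end, in the units of the state.
- r.get_obs(): the state, without advancing time (a new reading comes with each control period).
- cams.snapshot(name): name is "scene" or "side" or "wrist"; returns (picture, depth): 384x512x3 uint8, blue, green, red; 384x512 float32, m along the optical axis (not along the pixel's ray), 0 where there is no reading.
- cams.camera_params(name): a dict with "intrinsics" (3x3 intrinsics, pixels), "k1" (the pictures are not rectified: a ray, as slopes to the right and down, at radius r is drawn at 1 + k1 r^2 times it, then the intrinsics apply), "origin" and "attitude" of the camera in the world. Camera axes: x right, y down, z forward; pixel columns grow to the right and rows downward; lengths in m; the calibration is good to about 2 mm. A picture is of the moment at which its call begins: read the wrist's pose just before it. camera_params takes no time and is no camera call; for the wrist camera it gives the pose at the moment of the call.
- workorder.job_done(): hands the job in; it is judged then, once.
The state is a dict: "clock": time; "joint_pos": joint angles; "joint_vel": joint speeds; "effort": joint torques, N m; "position": TCP position; "ee_rot": TCP orientation; "wrist_force": force on the tool from outside, world axes, zero at the start; "moment": the same for the moment, N m; "gripper_width": finger opening in m; "gripper_force": force on a finger pad.
Only numpy, scipy, OpenCV 4.12 (cv2) and the standard library are available. Lean on these libraries where they do the work, as an engineer would, in place of code of your own. Each camera call takes 0.05 s, during which the arm holds its last target. There are 200 camera calls.

## Working session

There is one attempt and no reset: what is moved stays moved. The work goes in short steps, Python scripts to look and compute and a tool call to move; the robot and the scene stay as the last step left them, time stands still between calls to the robot, and variables do not carry over. Pictures are saved under pics/ and viewed, at most 10 in all, crops included, and the job is handed in when it is done.

Besides the shell and the picture viewer there is one more tool, called after "Emit:" as a command line: name --argument value ..., lists and objects as JSON in quotes. arm_command: Moves the arm, as the interface text tells. Its arguments: {"type":"object","properties":{"deltas":{"type":"array"},"newtons":{"type":"number"}},"required":["deltas"]}

```bash
ls -la; mkdir -p pics; cat > h.py <<'E'
import numpy as np, cv2
from cell import r, cams, workorder
from scipy.spatial.transform import Rotation as R
def pt(name,u,v,z=None,depth=None,P=None):
    P=P or cams.camera_params(name); K=np.array(P["intrinsics"]); o=np.array(P["origin"])
    A=np.array(P["attitude"]); A=R.from_quat(A).as_matrix() if A.size==4 else A
    d=np.array([(u-K[0,2])/K[0,0],(v-K[1,2])/K[1,1]]); s=d.copy()
    for _ in range(20): s=d/(1+P["k1"]*(s@s))
    ray=A@np.array([s[0],s[1],1.])
    t=(z-o[2])/ray[2] if z is not None else depth
    return o+t*ray
E
python3 - <<'E'
from h import *
print(r.get_obs()); print(r.tip_extent)
for n in ("scene","side","wrist"):
    print(n,cams.camera_params(n))
    im,d=cams.snapshot(n); cv2.imwrite(f"pics/{n}0.png",im); np.save(f"pics/{n}0.npy",d)
a=cv2.imread("pics/scene0.png");b=cv2.imread("pics/side0.png")
cv2.imwrite("pics/scene0b.png",cv2.resize(a,(800,600)))
E
```

```text
total 12
drwxr-xr-x  3 agent agent 4096 Dec  2 03:25 .
drwxr-xr-x 23 root  root  4096 Dec  2 03:25 ..
drwxr-xr-x  2 agent agent 4096 Dec  2 03:25 pics
{'clock': 0.0, 'joint_pos': array([-1.74113604e-01,  2.45865205e-01,  1.55905870e+00, -3.26861627e-05,
        1.33870910e+00, -1.74126684e-01]), 'joint_vel': array([ 0.00027854,  0.00092531, -0.00073932, -0.00051789,  0.00050003,
       -0.00040403]), 'effort': array([ 6.17919522e-04, -4.29512215e+01, -3.26122355e+01, -1.30276699e-04,
        5.42047856e-03, -1.36905024e-05]), 'position': array([6.49455266e-01, 8.52872657e-05, 2.49123566e-01]), 'ee_rot': array([ 7.07099119e-01,  7.07113707e-01, -5.98516094e-04, -8.26312744e-04]), 'wrist_force': array([ 0.07586995, -0.02892712, -0.08666192]), 'moment': array([ 0.00798821, -0.03988456, -0.00077005]), 'gripper_force': 0.0, 'gripper_width': 0.0853392928793275}
0.019
scene {'intrinsics': array([[397.20406315,   0.        , 252.23614719],
       [  0.        , 397.20406315, 186.72591979],
       [  0.        ,   0.        ,   1.        ]]), 'k1': -0.06907951520747814, 'origin': array([0.91657159, 0.61130082, 0.87712428]), 'attitude': array([ 0.3008782 ,  0.88188835, -0.34331215, -0.11782195])}
side {'intrinsics': array([[450.74630272,   0.        , 258.74482839],
       [  0.        , 450.74630272, 194.50223146],
       [  0.        ,   0.        ,   1.        ]]), 'k1': -0.16005098544310964, 'origin': array([ 0.11347282, -0.68343375,  0.67696761]), 'attitude': array([ 0.87579565, -0.2079924 ,  0.10177372, -0.42351298])}
wrist {'intrinsics': array([[284.30793968,   0.        , 258.34977847],
       [  0.        , 284.30793968, 193.4818004 ],
       [  0.        ,   0.        ,   1.        ]]), 'k1': 0.004283673047913088, 'origin': array([0.64977834, 0.07268883, 0.37299229]), 'attitude': array([ 9.89765393e-01,  3.49179426e-04, -9.08346488e-04,  1.42700804e-01])}
```

View pics/scene0b.png

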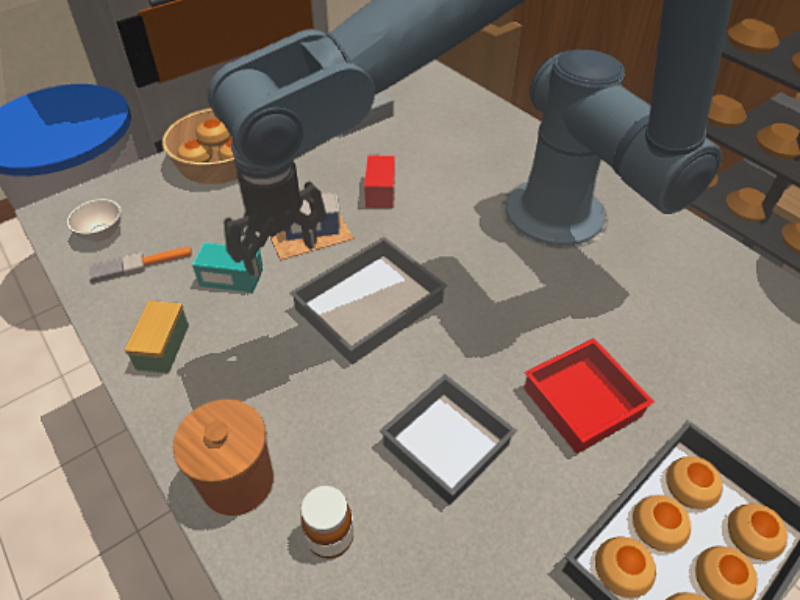

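View pics/side0.png

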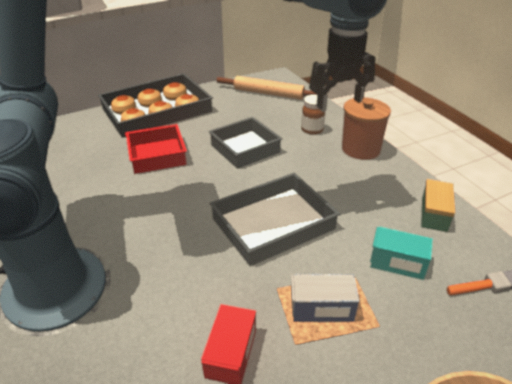

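```bash
cat >> h.py <<'E'
def cloud(name,d,P=None):
    P=P or cams.camera_params(name); K=np.array(P["intrinsics"]); A=R.from_quat(P["attitude"]).as_matrix()
    v,u=np.mgrid[:384,:512]; D=np.stack([(u-K[0,2])/K[0,0],(v-K[1,2])/K[1,1]],-1); s=D.copy()
    for _ in range(20): s=D/(1+P["k1"]*(s**2).sum(-1,keepdims=True))
    return P["origin"]+d[...,None]*(np.dstack([s,np.ones(d.shape)])@A.T)
E
python3 - <<'E'
from h import *
for n in ("side","scene"):
    d=np.load(f"pics/{n}0.npy"); C=cloud(n,d)
    for lab,zl,zh in (("top",.056,.072),("rim",.039,.051)):
        m=((C[...,2]>zl)&(C[...,2]<zh)&(d>0)).astype(np.uint8)
        k,L,S,_=cv2.connectedComponentsWithStats(m,connectivity=8)
        for i in range(1,k):
            if S[i,4]<60: continue
            p=C[L==i]; q=cv2.minAreaRect(p[:,:2].astype(np.float32)*1000)
            print(n,lab,S[i],np.round(q[0]),np.round(q[1]),round(q[2],1),round(p[:,2].mean(),4))
for u,v in ((281,288),(361,281),(376,323),(297,339)): print(pt("side",u,v,z=.004))
E
```

```text
side top [478   0  34  14  93] [2452.  956.] [246.  35.] 88.7 0.0636
side top [ 45  17 177  35 646] [ 507. 1248.] [ 28. 786.] 89.9 0.0641
side top [302 108  24  12 118] [771. 271.] [37. 67.] 53.7 0.0643
side top [342 128  43  16 213] [823. 111.] [ 52. 115.] 45.1 0.0642
side top [425 179  31  36 883] [ 832. -173.] [117.  66.] 46.4 0.0606
side top [ 372  227   61   34 1294] [ 653. -251.] [ 67. 114.] 43.5 0.0597
side top [  9 250  72  47 508] [  7. -39.] [140.  67.] 9.9 0.0641
side top [ 291  274   68   31 1963] [ 448. -278.] [ 65. 116.] 63.1 0.0633
side top [ 201  304   55   67 2346] [ 260. -289.] [116.  64.] 51.5 0.0594
side top [430 371  82  13 691] [ 545. -538.] [ 23. 130.] 57.9 0.0665
side rim [467   0  45  17  98] [2451.  993.] [ 34. 329.] 0.8 0.0452
side rim [ 45  21 177  35 482] [ 502. 1250.] [ 28. 789.] 89.7 0.0448
side rim [  99   73  115   53 1120] [401. 625.] [309. 235.] 4.3 0.0451
side rim [235  76  70  15 377] [777. 557.] [ 38. 241.] 43.7 0.0448
side rim [165  83  17   8  87] [482. 677.] [45. 53.] 65.4 0.0437
side rim [140  89  18   8 106] [394. 669.] [46. 57.] 58.8 0.0438
[... 2635 characters left out ...]
] [58. 61.] 59.6 0.0443
scene rim [130 298  43  26 102] [855. 178.] [32. 99.] 80.9 0.0455
scene rim [384 313  23  22  61] [447. 518.] [78.  8.] 4.5 0.0487
scene rim [410 317  31  28 547] [406. 572.] [60. 62.] 5.0 0.0442
scene rim [473 323  30  28 522] [309. 669.] [58. 64.] 13.3 0.0442
scene rim [195 339  30  13  67] [797. 312.] [20. 62.] 59.1 0.0451
scene rim [388 346  30  29 588] [497. 581.] [58. 59.] 55.2 0.0442
scene rim [454 351  30  29 580] [397. 677.] [59. 59.] 45.3 0.0443
scene rim [493 359  19  25  85] [357. 732.] [69.  8.] 4.9 0.0477
[ 0.4058283  -0.20195423  0.004     ]
[ 0.5539483  -0.25868594  0.004     ]
[ 0.51864272 -0.35296475  0.004     ]
[ 0.37515942 -0.31533502  0.004     ]
```

```bash
python3 - <<'E'
import cv2
a=cv2.imread("pics/side0.png")[180:350,190:400]
cv2.imwrite("pics/sc.png",cv2.resize(a,None,fx=3.5,fy=3.5,interpolation=cv2.INTER_CUBIC))
E
```

```text
(no output)
```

View pics/sc.png

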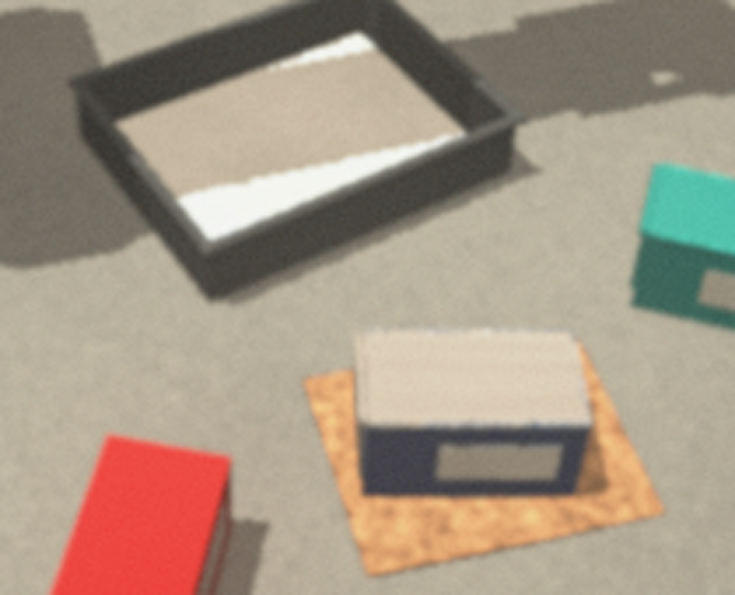

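Emit:
arm_command --deltas '[[0,[-28.9,-18.0,9.0],-63],[0,[-28.9,-18.0,9.0],-63],[0,[-28.9,-18.0,9.0],-63],[0,[-28.9,-18.0,9.0],-63],[0,[-28.9,-18.0,9.0],-63],[0,[-28.9,-18.0,9.0],-63],[0,[-28.9,-18.0,9.0],-63],[0,[-28.9,-18.0,9.0],-63]]'

```text
clock: 0.82
position: [0.4874, -0.2605, 0.169]
ee_rot: [0.304, 0.953, 0.0, -0.0]
wrist_force: [0.4, 0.0, -0.4]
gripper_width: 0.0854
gripper_force: 0.0
```

Emit:
arm_command --deltas '[[0,[0,0,0],0],[0,[0,0,0],0],[0,[0,0,0],0]]'

```text
clock: 1.07
position: [0.4889, -0.2592, 0.1696]
ee_rot: [0.307, 0.952, 0.0, 0.0]
wrist_force: [-0.5, 1.2, 0.1]
gripper_width: 0.0853
gripper_force: 0.0
```

```bash
python3 - <<'E'
from h import *
o=r.get_obs(); print(o["clock"],o["position"],R.from_quat(o["ee_rot"]).as_matrix().round(3),o["joint_pos"].round(2))
P=cams.camera_params("wrist"); im,d=cams.snapshot("wrist"); cv2.imwrite("pics/w1.png",im)
C=cloud("wrist",d,P); m=((C[...,2]>.056)&(C[...,2]<.072)).astype(np.uint8)
k,L,S,_=cv2.connectedComponentsWithStats(m)
for i in range(1,k):
    if S[i,4]<300: continue
    p=C[L==i]; q=cv2.minAreaRect(p[:,:2].astype(np.float32)*1000); print(S[i],np.round(q[0],1),np.round(q[1]),q[2],p[:,2].mean())
c=[pt("side",190+u/3.5,180+v/3.5,z=.004) for u,v in ((303,380),(583,345),(663,513),(370,575))]
print(np.round(c,3),np.mean(c,0))
E
```

```text
1.0667 [ 0.48887454 -0.25924714  0.1695821 ] [[-0.811  0.585  0.   ]
 [ 0.585  0.811  0.   ]
 [ 0.     0.    -1.   ]] [-0.69  0.11  1.87  0.    1.16 -1.64]
[   0    0  119   23 2021] [ 290.9 -293.6] [85. 14.] 54.74462127685547 0.05978967746582332
[  161    93    99   147 10449] [ 447.9 -275.9] [ 63. 116.] 62.334388732910156 0.06402335995746074
[325 281  34  63 979] [ 636.1 -260.4] [23. 71.] 43.31832504272461 0.05977563086656751
[[ 0.398 -0.199  0.004]
 [ 0.55  -0.249  0.004]
 [ 0.519 -0.362  0.004]
 [ 0.368 -0.324  0.004]] [ 0.45864977 -0.28366395  0.004     ]
```

View pics/w1.png

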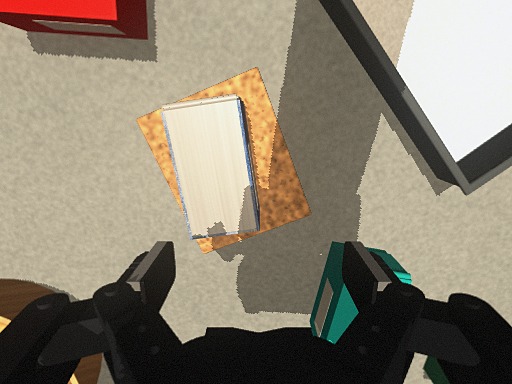

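Emit:
arm_command --deltas '[[0,[-0.1,-3.4,2],-8.2],[0,[-0.1,-3.4,5],-8.2],[0,[-0.1,-3.4,5],-8.2],[0,[-0.1,-3.4,5],-8.2],[0,[-0.1,-3.4,5],-8.2]]'

```text
clock: 1.53
position: [0.4709, -0.287, 0.1208]
ee_rot: [0.237, 0.971, -0.0, 0.001]
wrist_force: [-0.8, -0.2, -0.0]
gripper_width: 0.0857
gripper_force: 0.0
```

```bash
python3 - <<'E'
from h import *
o=r.get_obs(); M=R.from_quat(o["ee_rot"]).as_matrix(); p=o["position"]
print(p,np.degrees(np.arctan2(M[1,0],M[0,0])))
print("tin centre in tool mm",(M.T@(np.array([.4479,-.2759,.034])-p)*1000).round(1), M[:,2].round(4))
E
```

```text
[ 0.47093363 -0.28696366  0.12081592] 152.5340504486346
tin centre in tool mm [25.7 -0.8 86.8] [ 1.2e-03 -8.0e-04 -1.0e+00]
```

Emit:
arm_command --deltas '[[0,[0,0,3.5],0],[0,[0,0,7],0],[0,[0,0,8.8],0],[0,[0,0,8.8],0],[120,[0,0,8.8],0],[120,[0,0,8.8],0],[120,[0,0,8.8],0],[120,[0,0,8.8],0]]' --newtons 60

```text
clock: 2.2
position: [0.4717, -0.289, 0.0345]
ee_rot: [0.238, 0.971, -0.001, 0.002]
wrist_force: [1.2, 0.7, 7.1]
gripper_width: 0.0612
gripper_force: 67.0
```

Emit:
arm_command --deltas '[[120,[0,0,0],0],[120,[0,0,0],0],[120,[0,0,0],0]]'

```text
clock: 2.45
position: [0.4717, -0.289, 0.0345]
ee_rot: [0.238, 0.971, -0.001, 0.002]
wrist_force: [1.8, 2.1, 7.3]
gripper_width: 0.0611
gripper_force: 67.0
```

Emit:
arm_command --deltas '[[120,[0,0,-1.5],0],[120,[0,0,-3],0],[120,[0,0,-5],0],[120,[0,0,-7],0],[120,[0,0,-8],0],[120,[0,0,-8],0],[120,[0,0,-8],0],[120,[0,0,-8],0]]'

```text
clock: 3.12
position: [0.4689, -0.2869, 0.1102]
ee_rot: [0.238, 0.971, 0.001, -0.001]
wrist_force: [-1.6, -0.0, -4.5]
gripper_width: 0.0613
gripper_force: 67.4
```

Emit:
arm_command --deltas '[[120,[0,0,0],0],[120,[0,0,0],0],[120,[0,0,0],0]]'

```text
clock: 3.37
position: [0.4693, -0.2872, 0.1105]
ee_rot: [0.238, 0.971, 0.0, -0.001]
wrist_force: [0.2, 1.0, -3.4]
gripper_width: 0.0614
gripper_force: 67.4
```

```bash
python3 - <<'E'
from h import *
F=[];T=[]
for _ in range(4):
    im,d=cams.snapshot("side"); o=r.get_obs(); F.append(o["wrist_force"]);T.append(o["moment"])
print(o["clock"],o["position"],np.round(F,2),np.round(T,3)); cv2.imwrite("pics/s2.png",cv2.resize(im[150:350,180:440],None,fx=3,fy=3))
C=cloud("side",d); 
m=(np.hypot(C[...,0]-.45,C[...,1]+.28)<.12)&(C[...,2]>.02)
hsv=cv2.cvtColor(im,cv2.COLOR_BGR2HSV)
u=np.array([np.cos(np.radians(152.5)),np.sin(np.radians(152.5))])
s=(C[...,:2]-[.4479,-.2759])@u; w=(C[...,:2]-[.4479,-.2759])@np.array([-u[1],u[0]])
for a in np.arange(-.05,.06,.02):
    q=m&(abs(s-a)<.01)&(abs(w)<.034); print(round(a,3), q.sum(), np.percentile(C[...,2][q],[2,90,97]).round(4) if q.sum()>5 else None)
E
```

```text
3.5667 [ 0.46964911 -0.28752882  0.11131288] [[ 0.46 -0.66 -4.43]
 [-0.34 -0.51 -2.94]
 [ 0.31 -0.49 -2.59]
 [ 0.61  0.52 -4.88]] [[-0.094 -0.09  -0.006]
 [-0.003 -0.067  0.04 ]
 [-0.001 -0.108  0.01 ]
 [-0.008 -0.02   0.044]]
-0.05 897 [0.0862 0.3809 0.3833]
-0.03 556 [0.0822 0.3853 0.3857]
-0.01 1211 [0.0867 0.3814 0.3845]
0.01 1047 [0.0852 0.2655 0.2833]
0.03 806 [0.0839 0.4259 0.4306]
0.05 1115 [0.086  0.4389 0.4451]
```

View pics/s2.png

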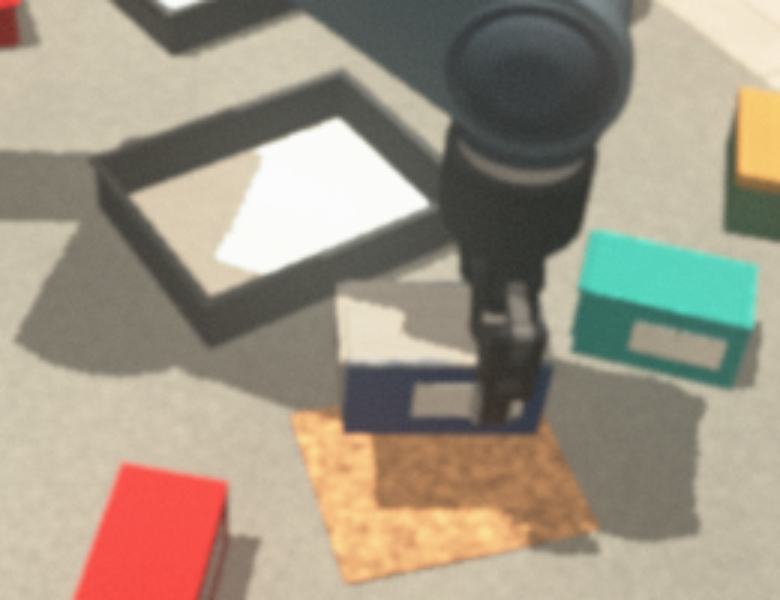

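Emit:
arm_command --deltas '[[120,[0,0,2],0],[120,[0,0,4],0],[120,[0,0,6],0],[120,[0,0,6.1],0],[120,[0,0,6.1],0],[120,[0,0,6.1],0]]'

```text
clock: 4.07
position: [0.4703, -0.2881, 0.0515]
ee_rot: [0.238, 0.971, -0.0, 0.001]
wrist_force: [0.5, -0.8, -3.9]
gripper_width: 0.0616
gripper_force: 67.1
```

Emit:
arm_command --deltas '[[120,[0,0,0],0],[120,[0,0,0],0],[120,[0,0,0],0],[120,[0,0,0],0]]' --newtons 20

```text
clock: 4.4
position: [0.4701, -0.2879, 0.0513]
ee_rot: [0.238, 0.971, -0.0, 0.001]
wrist_force: [-0.3, 0.5, -3.4]
gripper_width: 0.0615
gripper_force: 67.1
```

```bash
cat >> h.py <<'E'
def look(name,fn,crop,f=3):
    F=[]
    im,d=cams.snapshot(name); y0,y1,x0,x1=crop
    cv2.imwrite(fn,cv2.resize(im[y0:y1,x0:x1],None,fx=f,fy=f)); return im,d
def tilt(d,im,name="side"):
    # long visible blue side face: fit plane-edge direction in cloud
    C=cloud(name,d); hsv=cv2.cvtColor(im,cv2.COLOR_BGR2HSV)
    o=r.get_obs(); p=o["position"]
    m=(np.linalg.norm(C-p,axis=-1)<.13)&(hsv[...,0]>105)&(hsv[...,0]<130)&(hsv[...,1]>70)
    k,L,S,_=cv2.connectedComponentsWithStats(cv2.morphologyEx(m.astype(np.uint8),cv2.MORPH_CLOSE,np.ones((9,9))))
    i=1+S[1:,4].argmax(); Q=C[(L==i)&m]; M=R.from_quat(o["ee_rot"]).as_matrix()
    q=(Q-p)@M; rect=cv2.minAreaRect((q[:,[0,2]]*1000).astype(np.float32))
    return S[i],np.round(rect[0],1),np.round(rect[1],1),round(rect[2],1)
E
python3 - <<'E'
from h import *
im,d=look("side","pics/s3.png",(150,350,180,440)); o=r.get_obs()
print(o["position"],o["gripper_width"],o["gripper_force"],tilt(d,im))
E
```

```text
Traceback (most recent call last):
  File "h.py", line 27, in tilt
    i=1+S[1:,4].argmax(); Q=C[(L==i)&m]; M=R.from_quat(o["ee_rot"]).as_matrix()
        ~~~~~~~~~~~~~~^^
ValueError: attempt to get argmax of an empty sequence
```

Emit:
arm_command --deltas '[[85,[0,0,0],0],[85,[0,0,0],0],[85,[0,0,0],0],[85,[0,0,0],0]]' --newtons 20

```text
clock: 4.78
position: [0.4697, -0.2875, 0.0505]
ee_rot: [0.238, 0.971, 0.0, -0.0]
wrist_force: [0.9, -0.5, -2.7]
gripper_width: 0.0614
gripper_force: 67.1
```

```bash
cat >> h.py <<'E'
def tilt(d,im=None,name="side"):
    C=cloud(name,d); o=r.get_obs(); M=R.from_quat(o["ee_rot"]).as_matrix(); q=(C-o["position"])@M*1000
    m=(d>0)&(abs(q[...,1])<24)&(q[...,0]>25)&(q[...,0]<76)&(q[...,2]>-50)&(q[...,2]<40)
    q=q[m]
    if len(q)<30: return len(q),None
    f=np.polyfit(q[:,0],q[:,2],1)
    for _ in range(6):
        e=abs(q[:,2]-np.polyval(f,q[:,0])); k=e<max(4,np.median(e)*1.5); f=np.polyfit(q[k,0],q[k,2],1)
    return len(q),k.sum(),np.degrees(np.arctan(f[0])).round(1),f[1].round(1)
E
python3 - <<'E'
from h import *
im,d=look("side","pics/s3.png",(150,350,180,440)); o=r.get_obs()
print(o["position"],o["gripper_width"],o["gripper_force"],o["wrist_force"],tilt(d,im))
E
```

```text
[ 0.46967095 -0.28754268  0.05049869] 0.06146058652398021 67.12433338165283 [ 0.21028737  0.27132572 -3.1568587 ] (614, np.int64(614), np.float64(-0.4), np.float64(-29.2))
```

Emit:
arm_command --deltas '[[74,[0,0,0],0],[74,[0,0,0],0]]' --newtons 20

```text
clock: 5.0
position: [0.4697, -0.2876, 0.0505]
ee_rot: [0.238, 0.971, 0.0, -0.0]
wrist_force: [-0.7, 0.8, -3.8]
gripper_width: 0.0615
gripper_force: 67.1
```

Emit:
arm_command --deltas '[[72,[0,0,0],0],[72,[0,0,0],0]]'

```text
clock: 5.17
position: [0.4697, -0.2876, 0.0505]
ee_rot: [0.238, 0.971, -0.0, -0.0]
wrist_force: [1.0, -0.4, -4.2]
gripper_width: 0.0615
gripper_force: 57.4
```

Emit:
arm_command --deltas '[[70,[0,0,0],0],[70,[0,0,0],0]]'

```text
clock: 5.33
position: [0.4697, -0.2876, 0.0506]
ee_rot: [0.238, 0.971, 0.0, -0.0]
wrist_force: [-1.3, 1.0, -2.5]
gripper_width: 0.0619
gripper_force: 3.4
```

```bash
cat > st.py <<'E'
from h import *
im,d=look("side","pics/st.png",(150,350,180,440)); o=r.get_obs()
print(o["clock"],o["position"].round(4),o["gripper_width"].round(4),o["gripper_force"],o["wrist_force"].round(1),tilt(d,im))
E
python3 st.py
```

```text
Traceback (most recent call last):
  File "st.py", line 3, in <module>
    print(o["clock"],o["position"].round(4),o["gripper_width"].round(4),o["gripper_force"],o["wrist_force"].round(1),tilt(d,im))
                                            ^^^^^^^^^^^^^^^^^^^^^^^^
AttributeError: 'float' object has no attribute 'round'
```

```bash
sed -i 's/o\["gripper_width"\].round(4)/round(o["gripper_width"],5)/' st.py; python3 st.py
```

```text
5.4333 [ 0.4697 -0.2876  0.0506] 0.0618 3.326726406812668 [-0.1  0.2 -3.3] (633, np.int64(633), np.float64(10.0), np.float64(-26.6))
```

Emit:
arm_command --deltas '[[76,[0,0,0],0],[76,[0,0,0],0],[76,[0,0,-1],0],[76,[0,0,-3],0],[76,[0,0,-5],0],[76,[0,0,-7],0],[76,[0,0,-8],0],[76,[0,0,-8],0]]' --newtons 60

```text
clock: 6.1
position: [0.4713, -0.289, 0.1339]
ee_rot: [0.238, 0.971, -0.002, 0.003]
wrist_force: [0.2, -1.4, -3.0]
gripper_width: 0.0614
gripper_force: 67.2
```

```bash
python3 st.py; python3 - <<'E'
from h import *
F=[];T=[]
for _ in range(24):
    cams.snapshot("wrist"); o=r.get_obs(); F.append(o["wrist_force"]); T.append(o["moment"])
F=np.array(F);print(o["clock"],F.mean(0),F.std(0)/24**.5,np.mean(T,0),o["gripper_force"])
E
python3 st.py
```

```text
6.15 [ 0.4704 -0.2882  0.132 ] 0.06108 67.23677515983582 [-0.2  0.4 -3.8] (671, np.int64(671), np.float64(10.3), np.float64(-27.5))
7.35 [ 0.10873234  0.01877924 -3.99810334] [0.09155588 0.09737897 0.08532186] [-0.0521528  -0.08440535 -0.00231803] 67.1707284450531
7.4 [ 0.4697 -0.2876  0.1306] 0.06171 67.17003464698792 [-0.  -0.1 -4.4] (674, np.int64(674), np.float64(10.1), np.float64(-25.8))
```

Emit:
arm_command --deltas '[[76,[0.09,0.3,0],0],[76,[0.28,0.9,0],0],[76,[0.56,1.8,0],0],[76,[0.93,3.0,0],0],[76,[1.4,4.5,0],0],[76,[1.86,6.0,0],0],[76,[2.33,7.5,0],0],[76,[2.79,9.0,0],0]]'

```text
clock: 8.07
position: [0.4866, -0.1929, 0.1305]
ee_rot: [0.238, 0.971, 0.0, -0.0]
wrist_force: [0.7, 0.5, -4.0]
gripper_width: 0.0613
gripper_force: 67.1
```

Emit:
arm_command --deltas '[[76,[0.47,1.5,0],0],[76,[0.93,3.0,0],0],[76,[1.4,4.5,0],0],[76,[1.86,6.0,0],0],[76,[2.33,7.5,0],0],[76,[2.79,9.0,0],0],[76,[3.26,10.5,0],0],[76,[3.72,12.0,0],0]]'

```text
clock: 8.73
position: [0.5088, -0.0692, 0.1305]
ee_rot: [0.237, 0.971, 0.0, -0.0]
wrist_force: [0.1, -0.2, -3.9]
gripper_width: 0.0616
gripper_force: 67.1
```

Emit:
arm_command --deltas '[[76,[0.47,1.5,0],0],[76,[0.93,3.0,0],0],[76,[1.4,4.5,0],0],[76,[1.86,6.0,0],0],[76,[2.33,7.5,0],0],[76,[2.79,9.0,0],0],[76,[3.26,10.5,0],0],[76,[3.72,12.0,0],0]]'

```text
clock: 9.4
position: [0.5309, 0.0543, 0.1305]
ee_rot: [0.237, 0.971, 0.0, -0.0]
wrist_force: [-0.9, 0.1, -4.0]
gripper_width: 0.0614
gripper_force: 67.1
```

Emit:
arm_command --deltas '[[76,[0.47,1.5,0],0],[76,[0.93,3.0,0],0],[76,[1.4,4.5,0],0],[76,[1.86,6.0,0],0],[76,[2.33,7.5,0],0],[76,[2.79,9.0,0],0],[76,[3.22,10.4,0],0],[76,[3.63,11.7,0],0]]'

```text
clock: 10.07
position: [0.5526, 0.1748, 0.1305]
ee_rot: [0.237, 0.971, -0.0, -0.0]
wrist_force: [0.3, -0.1, -3.3]
gripper_width: 0.0615
gripper_force: 67.1
```

Emit:
arm_command --deltas '[[76,[0.37,1.2,0],0],[76,[0.68,2.2,0],0],[76,[0.96,3.1,0],0],[76,[1.21,3.9,0],0],[76,[1.4,4.5,0],0],[76,[1.55,5.0,0],0],[76,[1.67,5.4,0],0],[76,[1.74,5.6,0],0]]'

```text
clock: 10.73
position: [0.5639, 0.2309, 0.1305]
ee_rot: [0.238, 0.971, -0.0, -0.0]
wrist_force: [0.2, -0.0, -4.2]
gripper_width: 0.0615
gripper_force: 67.1
```

Emit:
arm_command --deltas '[[76,[0,0,0],2],[76,[0,0,0],6],[76,[0,0,0],11],[76,[0,0,0],16],[76,[0,0,0],21],[76,[0,0,0],26],[76,[0,0,0],31],[76,[0,0,0],36]]'

```text
clock: 11.4
position: [0.5638, 0.2302, 0.1305]
ee_rot: [0.528, 0.849, -0.0, -0.0]
wrist_force: [-1.1, 1.1, -4.1]
gripper_width: 0.0615
gripper_force: 67.0
```

Emit:
arm_command --deltas '[[76,[0,0,0],5],[76,[0,0,0],10],[76,[0,0,0],15],[76,[0,0,0],18],[76,[0,0,0],19.5],[76,[0,0,0],19.5],[76,[0,0,0],19.5],[76,[0,0,0],19.5]]'

```text
clock: 12.07
position: [0.5638, 0.2304, 0.1305]
ee_rot: [0.663, 0.749, -0.0, -0.0]
wrist_force: [0.2, -0.0, -3.7]
gripper_width: 0.0613
gripper_force: 67.0
```

```bash
sed -i 's/(150,350,180,440)/(0,200,180,440)/' st.py; python3 st.py; python3 - <<'E'
from h import *
o=r.get_obs(); M=R.from_quat(o["ee_rot"]).as_matrix(); print(np.degrees(np.arctan2(M[1,0],M[0,0])), "pan centre in tool mm",(M.T@(np.array([.5575,.282,.004])-o["position"])*1000).round(1))
im,d=cams.snapshot("scene"); print(tilt(d,name="scene")); cv2.imwrite("pics/sc4.png",cv2.resize(im[100:384,150:512],None,fx=2,fy=2))
E
```

```text
12.1167 [0.5638 0.2305 0.1306] 0.06099 67.02778816223145 [ 0.2 -0.5 -3.8] (17, None)
96.99620002558792 pan centre in tool mm [5.190e+01 1.000e-01 1.266e+02]
(462, np.int64(455), np.float64(10.6), np.float64(-27.0))
```

View pics/sc4.png

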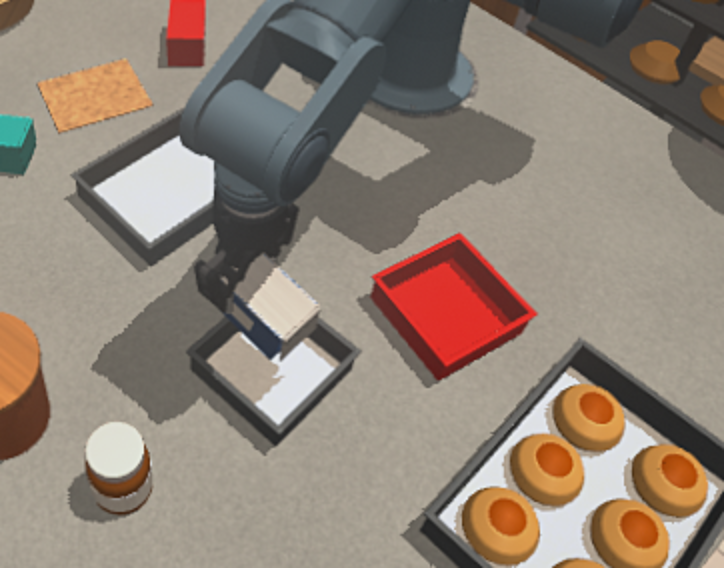

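Emit:
arm_command --deltas '[[76,[0,0,0.5],0],[76,[0,0,1.3],0],[76,[0,0,2.3],0],[76,[0,0,3.3],0],[76,[0,0,4.2],0],[76,[0,0,4.8],0],[76,[0,0,4.8],0],[76,[0,0,4.8],0]]'

```text
clock: 12.83
position: [0.5635, 0.2306, 0.0819]
ee_rot: [0.663, 0.749, -0.0, -0.0]
wrist_force: [0.2, 0.8, -3.1]
gripper_width: 0.0616
gripper_force: 67.0
```

Emit:
arm_command --deltas '[[70,[0,0,0],0],[70,[0,0,0],0],[70,[0,0,0],0]]'

```text
clock: 13.08
position: [0.5645, 0.2312, 0.0838]
ee_rot: [0.663, 0.749, 0.001, 0.0]
wrist_force: [-0.8, 1.6, -1.7]
gripper_width: 0.0622
gripper_force: 2.5
```

```bash
cat > sc.py <<'E'
from h import *
im,d=cams.snapshot("scene"); o=r.get_obs(); print(o["clock"],o["position"].round(4),round(o["gripper_width"],5),o["gripper_force"],o["wrist_force"].round(1),tilt(d,name="scene")); cv2.imwrite("pics/sct.png",cv2.resize(im[200:340,220:360],None,fx=4,fy=4))
E
python3 sc.py
python3 - <<'E'
from h import *
c=[pt("scene",150+u/2,100+v/2,z=.004) for u,v in ((38,85),(127,60),(152,102),(60,131))]; print(np.round(c,3),np.mean(c,0))
E
```

```text
13.1333 [0.5645 0.2311 0.0838] 0.06218 2.505790963768959 [-0.4  1.9 -0.8] (515, np.int64(491), np.float64(38.2), np.float64(-26.4))
[[ 0.523 -0.351  0.004]
 [ 0.369 -0.314  0.004]
 [ 0.396 -0.2    0.004]
 [ 0.55  -0.233  0.004]] [ 0.45940594 -0.27427015  0.004     ]
```

Emit:
arm_command --deltas '[[70,[0,0,0],0],[70,[0,0,0],0],[70,[0,0,0],0],[70,[0,0,-0.5],0],[70,[0,0,-1.0],0],[70,[0,0,-1.0],0],[76,[0,0,-1.0],0],[76,[0,0,-1.0],0]]'

```text
clock: 13.8
position: [0.5639, 0.2307, 0.0927]
ee_rot: [0.663, 0.749, 0.0, -0.0]
wrist_force: [0.1, 0.7, -1.8]
gripper_width: 0.0612
gripper_force: 65.1
```

```bash
python3 sc.py
```

```text
13.85 [0.5639 0.2307 0.0926] 0.06138 65.0883150100708 [ 0.2 -0.2 -1.6] (467, np.int64(455), np.float64(42.5), np.float64(-24.6))
```

View pics/sct.png

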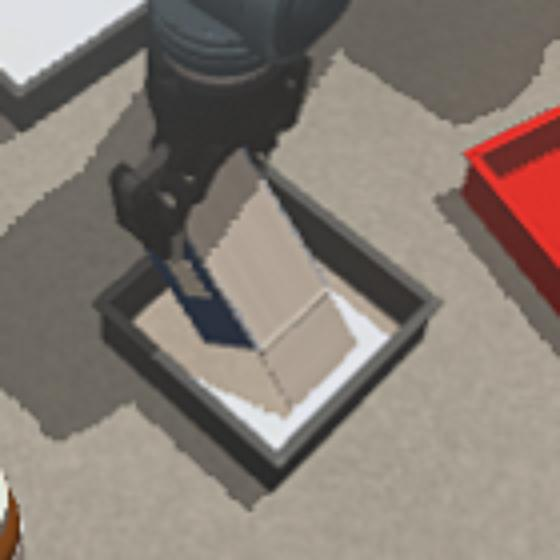

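Emit:
arm_command --deltas '[[76,[0,0,-0.5],0],[76,[0,0,-1],0],[76,[0,0,-1.5],0],[76,[0,0,-1.5],0],[76,[0,0,-1.5],0],[76,[0,0,-1.5],0],[76,[0,0,-1.5],0],[76,[0,0,-1.5],0]]'

```text
clock: 14.52
position: [0.5635, 0.2305, 0.1072]
ee_rot: [0.663, 0.749, -0.0, -0.0]
wrist_force: [0.1, 0.5, -3.9]
gripper_width: 0.0608
gripper_force: 65.4
```

Emit:
arm_command --deltas '[[76,[0,0,0],0],[76,[0,0,0],0],[76,[0,0,0],0],[76,[0,0,0],0],[76,[0,0,0],0],[76,[0,0,0],0],[76,[0,0,0],0],[76,[0,0,0],0]]'

```text
clock: 15.18
position: [0.5638, 0.2306, 0.1076]
ee_rot: [0.663, 0.749, -0.0, -0.0]
wrist_force: [-0.3, 0.8, -3.7]
gripper_width: 0.0619
gripper_force: 65.4
```

```bash
cat > wt.py <<'E'
from h import *
F=[]
for _ in range(20): cams.snapshot("wrist"); F.append(r.get_obs()["wrist_force"])
F=np.array(F);print(np.mean(F,0),F.std(0)/20**.5)
E
python3 wt.py; python3 sc.py
```

```text
[ 2.76670893e-03 -7.30209865e-02 -3.06946696e+00] [0.10452859 0.13450918 0.12162445]
16.2333 [0.5638 0.2306 0.1076] 0.06122 65.38974165916443 [-0.3  0.5 -2.8] (481, np.int64(467), np.float64(42.3), np.float64(-24.0))
```

Emit:
arm_command --deltas '[[76,[0,0,-2],0],[76,[0,0,-4],0],[76,[0,0,-6],0],[76,[-2,0,-6],0],[76,[-5,-1,-6],-4],[76,[-8,-2,-6],-8],[76,[-11,-3,-6],-12],[76,[-14,-4,-6],-16]]'

```text
clock: 16.9
position: [0.5406, 0.0856, 0.1676]
ee_rot: [0.55, 0.835, 0.0, 0.0]
wrist_force: [1.3, -0.4, -3.8]
gripper_width: 0.0614
gripper_force: 66.5
```

```bash
python3 sc.py; python3 - <<'E'
from h import *
o=r.get_obs(); M=R.from_quat(o["ee_rot"]).as_matrix(); print(np.degrees(np.arctan2(M[1,0],M[0,0])), "target in tool mm",(M.T@(np.array([.4425,-.2705,.16])-o["position"])*1000).round(1))
E
```

```text
16.95 [0.5399 0.0811 0.1674] 0.06171 66.83720111846924 [ 2.7 -4.1 -4.2] (421, np.int64(412), np.float64(42.5), np.float64(-28.7))
113.18405586106378 target in tool mm [-284.8 -228.     8.8]
```

View pics/sct.png

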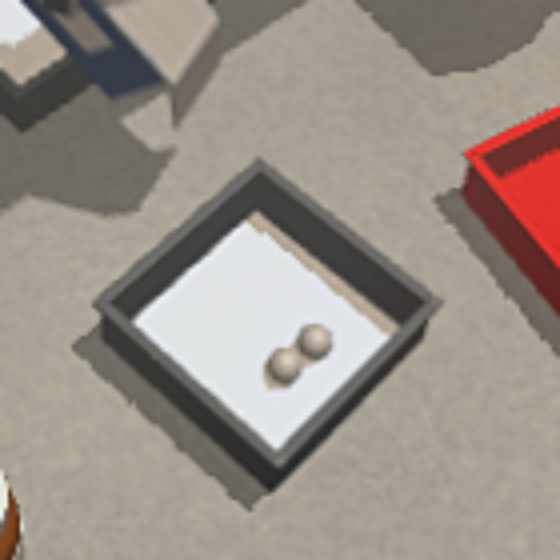

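Emit:
arm_command --deltas '[[76,[-2.3,-1.8,0],-4],[76,[-4.6,-3.6,0],-8],[76,[-6.9,-5.4,0],-12],[76,[-9.2,-7.2,0],-16],[76,[-11.5,-9.0,0],-20],[76,[-13.8,-10.8,0],-24],[76,[-16.1,-12.6,0],-28],[76,[-18.4,-14.4,0],-32]]'

```text
clock: 17.62
position: [0.4799, -0.1401, 0.1678]
ee_rot: [0.299, 0.954, -0.0, 0.0]
wrist_force: [-0.1, -0.6, -3.2]
gripper_width: 0.0613
gripper_force: 67.1
```

```bash
cat > tg.py <<'E'
import sys
from h import *
o=r.get_obs(); M=R.from_quat(o["ee_rot"]).as_matrix(); print(o["clock"],o["position"].round(4),np.degrees(np.arctan2(M[1,0],M[0,0])), "target in tool mm",(M.T@(np.array([float(a) for a in sys.argv[1:4]])-o["position"])*1000).round(1))
E
python3 tg.py .4425 -.2705 .16
```

```text
17.6167 [ 0.4799 -0.1401  0.1678] 145.169594090445 target in tool mm [ -43.8 -128.4    7.8]
```

Emit:
arm_command --deltas '[[76,[-1.5,-3.5,0],-4],[76,[-3,-7,0.5],-7.3],[76,[-4.2,-10,1],-7.3],[76,[-4.2,-12.4,1],-7.3],[76,[-4.2,-12.4,1],-7.3],[76,[-4.2,-12.4,1],-7.3],[76,[-4.2,-12.4,1],-7.3],[76,[-4.2,-12.4,1],-7.3]]'

```text
clock: 18.28
position: [0.4439, -0.2637, 0.1576]
ee_rot: [0.239, 0.971, 0.0, 0.0]
wrist_force: [0.9, 0.6, -3.2]
gripper_width: 0.0612
gripper_force: 67.5
```

```bash
python3 tg.py .4425 -.2705 .0934; sed -i 's/(0,200,180,440)/(200,384,200,440)/' st.py; python3 st.py; python3 - <<'E'
from h import *
# lowest tin points in tool frame, side camera
im,d=cams.snapshot("side"); C=cloud("side",d); o=r.get_obs(); M=R.from_quat(o["ee_rot"]).as_matrix(); q=(C-o["position"])@M*1000
m=(d>0)&(abs(q[...,1])<36)&(q[...,0]>-45)&(q[...,0]<90)&(C[...,2]>.02)&(C[...,2]<.16); q=q[m]
for a in range(-40,90,10):
    k=abs(q[:,0]-a)<5
    if k.sum()>5: print(a,k.sum(),np.percentile(q[k,2],[2,98]).round(1))
E
```

```text
18.2833 [ 0.4439 -0.2637  0.1576] 152.34236931470065 target in tool mm [-1.9 -6.7 64.2]
18.3333 [ 0.444  -0.2636  0.1576] 0.06164 67.49043703079224 [-0.5  1.2 -3.2] (591, np.int64(591), np.float64(42.9), np.float64(-24.0))
-40 127 [-2.  20.5]
-30 79 [-1.2 29.1]
-20 113 [-1.6 40. ]
-10 76 [ 5.6 49.9]
0 94 [21.6 58.7]
10 148 [ 1.2 67. ]
20 235 [-2.  75.1]
30 374 [-0.5 78.6]
40 324 [ 8.5 71.3]
50 273 [17.9 62.4]
60 223 [26.9 51.4]
70 163 [35.9 77.9]
```

Emit:
arm_command --deltas '[[76,[0.7,-0.7,1.5],0],[76,[0.7,-0.7,3.5],0],[76,[0.7,-0.7,5.5],0],[76,[0.7,-0.7,6.6],0],[76,[0.7,-0.7,7.0],0],[76,[0.7,-0.7,7.1],0],[76,[0.7,-0.7,7.1],0],[76,[0.7,-0.7,7.1],0]]'

```text
clock: 19.05
position: [0.4349, -0.2669, 0.0881]
ee_rot: [0.239, 0.971, 0.001, -0.0]
wrist_force: [-0.9, 4.1, 4.5]
gripper_width: 0.0614
gripper_force: 68.7
```

Emit:
arm_command --deltas '[[70,[0,0,0],0],[70,[0,0,0.1],0],[70,[-0.5,0,0.3],0],[70,[-1.0,0,0.55],0],[70,[-1.5,0,0.9],0],[70,[-1.9,0,1.1],0],[70,[-2.3,0,1.4],0],[70,[-2.7,0,1.7],0]]'

```text
clock: 19.72
position: [0.459, -0.2805, 0.0697]
ee_rot: [0.24, 0.971, -0.0, 0.001]
wrist_force: [4.0, 1.1, 3.7]
gripper_width: 0.0619
gripper_force: 8.7
```

```bash
python3 st.py
```

```text
19.7667 [ 0.4592 -0.2807  0.0692] 0.0618 8.759389892220497 [ 4.5 -0.   5.4] (633, np.int64(633), np.float64(21.9), np.float64(-23.1))
```

Righting as planned (now 22°). Continue the arc.

Emit:
arm_command --deltas '[[70,[-0.4,0,0.35],0],[70,[-0.8,0,0.7],0],[70,[-1.1,0,1.1],0],[70,[-1.4,0,1.5],0],[70,[-1.7,0,1.9],0],[70,[-2.0,0,2.3],0],[70,[-2.0,0,2.4],0],[70,[-2.0,0,2.4],0]]'

```text
clock: 20.43
position: [0.4749, -0.289, 0.0444]
ee_rot: [0.239, 0.971, 0.0, -0.001]
wrist_force: [0.7, -0.7, -3.0]
gripper_width: 0.0622
gripper_force: 5.7
```

```bash
python3 st.py
```

```text
20.4833 [ 0.4746 -0.2888  0.0444] 0.06171 5.6657856702804565 [-0.3 -0.4 -2.4] (617, np.int64(617), np.float64(1.8), np.float64(-21.8))
```

Emit:
arm_command --deltas '[[70,[0,0,0.2],0],[70,[0,0,0.3],0],[66,[0,0,0.3],0],[60,[0,0,0.3],0],[30,[0,0,0.3],0],[0,[0,0,0.3],0],[0,[0,0,0.3],0],[0,[0,0,0.3],0]]'

```text
clock: 21.15
position: [0.4757, -0.2893, 0.0426]
ee_rot: [0.24, 0.971, -0.0, -0.0]
wrist_force: [0.5, -0.2, 0.0]
gripper_width: 0.0853
gripper_force: 0.0
```

Emit:
arm_command --deltas '[[0,[0,0,0],0],[0,[0,0,-1],0],[0,[0,0,-3],0],[0,[0,0,-6],0],[0,[0,0,-9],0],[0,[0,0,-12],0],[0,[0,0,-14],0],[0,[0,0,-14],0]]'

```text
clock: 21.82
position: [0.4781, -0.2914, 0.1892]
ee_rot: [0.239, 0.971, -0.003, 0.005]
wrist_force: [0.1, -0.3, 0.8]
gripper_width: 0.0854
gripper_force: 0.0
```

```bash
python3 - <<'E'
from h import *
o=r.get_obs(); print(o["clock"],o["position"],o["gripper_width"])
im,d=cams.snapshot("side"); C=cloud("side",d); cv2.imwrite("pics/end.png",cv2.resize(im[180:350,190:400],None,fx=3,fy=3))
m=((C[...,2]>.056)&(C[...,2]<.072)&(np.hypot(C[...,0]-.46,C[...,1]+.28)<.1)).astype(np.uint8)
k,L,S,_=cv2.connectedComponentsWithStats(m); i=1+S[1:,4].argmax(); p=C[L==i]
print(cv2.minAreaRect(p[:,:2].astype(np.float32)*1000),p[:,2].mean(), np.linalg.lstsq(np.c_[p[:,:2],np.ones(len(p))],p[:,2],rcond=None)[0])
E
```

```text
21.8167 [ 0.47814807 -0.29140619  0.18917179] 0.08542180958671353
((451.51080322265625, -277.78216552734375), (66.5799560546875, 115.56755065917969), 63.17670822143555) 0.06328310758377931 [0.01210647 0.02920306 0.06601532]
```

View pics/end.png

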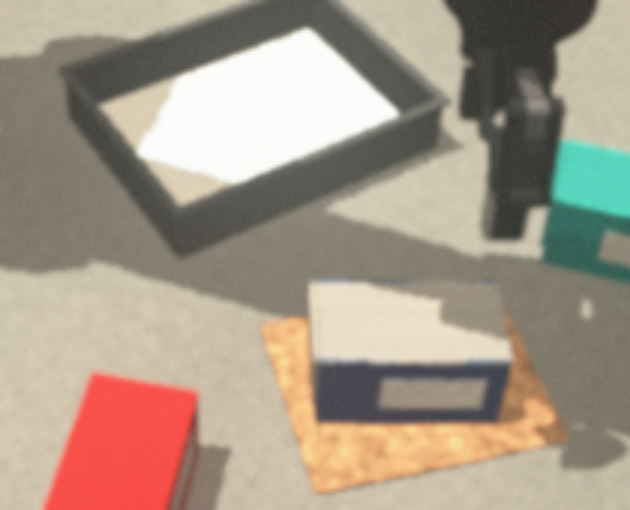

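The picture shows the tin standing flat on the cork mat at about (410, 350), within about 10 mm of the mat's centre. The large pan is empty and the gripper is clear.

```bash
python3 -c "
from cell import workorder
print(workorder.job_done())"
```

```text
the job is handed in; nothing more can be done
None
```

I weighed the tin as nearly empty (two beads), tipped it about 10° and held it there, poured both beads into the small lined pan, stood the empty tin upright near the middle of the cork mat, let go and handed the job in at about 22 s; no verdict came back.

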